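Push the loose base out of a music box case ring

ROBOT

A 7-joint arm with a two-finger parallel gripper is mounted at the origin on the work surface. World frame = base frame: x ahead of the robot, y to its left, z up, the work surface at z = 0. Lengths are in m, angles in rad, forces in N, time in s.
With the tool pointing down it reaches from about 0.4 to 0.85 m from the base axis. Payload 10.4 kg.
Tool frame: the origin (TCP) lies between the finger pads; the fingertips stand r.nose_length ahead of it and the grasp point (between the pads) lies 6 mm ahead of it (r.nose_length is the distance from the TCP to the fingertips, in m); z points along the fingers, x is the direction in which the jaws open and shut, and the axes are right-handed (so a half turn about z gives the same grasp; the last joint's range is limited). The gripper opens to 87 mm and grips with 3 to 60 N. Pads are 19 mm wide; open, the fingers measure 117 mm over their backs; the gripper's body (75 mm by 190 mm) begins 51 mm behind the grasp point.
Start: joints at [1.245, 0.332, -0.065, 1.46, 0.022, 1.35, -0.088], TCP at [0.186, -0.597, 0.248] pointing down, gripper open.
Joint ranges: [-2.6, 2.6], [-0.5, 2.12], [-1.47, 1.34], [0.16, 2.42], [-1.27, 4.41], [0.06, 2.06], [-2.6, 2.6]. Speed limits (rad/s): [2.22, 2.22, 2.79, 2.79, 3.14, 3.14, 3.14].

INTERFACE

Orientations are given as a unit quaternion [x, y, z, w].
In Python, from bench import r gives the robot as it stands. The module is installed in compiled form; this text tells all that it offers.
- The arm moves only by the shell command python3 -m creep 'ROWS' [OPENING] [FORCE]. ROWS is JSON, a list of rows, each an object of numbers: "x", "y", "z": the shift along the world's x, y, z in m; "spin": the turn about the world's z in degrees. In form: [{"x": .., "y": .., "z": .., "spin": ..}, ...]. A call has 1 to 12 rows; each row is the pose to reach, as a shift and turn from the pose commanded when the call began; what a row does not reach only later rows make up. A row lasts 1/8 s, in which the tool goes at most 62.5 mm and 10.7 degrees, less where a joint would pass 70% of its speed; a pose out of reach is approached as far as the arm can. A call with a gripper value outside its range is refused whole. OPENING is the finger opening in m, from 0 to 0.087, set as the call begins (- or left out, the last holds). The fingers move at their own pace and stop on an object; FORCE is the grip in N (left out, the last holds). Time passes only in rows, so rows that repeat a pose let the fingers close. It gives the time, the measured TCP pose, the force and the opening at its end, in the units of the state.
- r.read_state(): the state, without advancing time (a new reading comes with each control period).
- r.camera(name): name is "scene" or "top"; returns a dict with "pixels" (400x640x3 uint8, blue, green, red), "z_map" (400x640 float32, m along the optical axis (not along the pixel's ray), 0 where there is no reading), "K" (3x3 intrinsics, pixels), "R" (3x3) and "t" (3): a world point X has camera coordinates R X + t. Camera axes: x right, y down, z forward; pixel columns grow to the right and rows downward; lengths in m; the calibration is good to about 2 mm. A picture is of the moment at which its call begins.
- r.close_job(): hands the job in, once; it reports no verdict.
The state is a dict: "time": time; "joint_positions": joint angles; "joint_vel": joint speeds; "joint_torque": joint torques, N m; "ee_pos": TCP position; "eef_rot": TCP orientation; "ft_force": force on the tool from outside, world axes, zero at the start; "torque": the same for the moment, N m; "width": finger opening in m.
Only numpy, scipy, OpenCV 4.12 (cv2) and the standard library are available. Lean on these libraries where they do the work, as an engineer would, in place of code of your own. Each camera call takes 0.05 s, during which the arm holds its last target. There are 200 camera calls.

TASK

Take the brass case ring that has the aluminium base disc lying in it, and lower it over the upright steel peg of the push-out stand until the ring sits down on the stand's foot, so that the peg pushes the loose base up out of the ring. Then pick the base off the peg from above and lay it flat in the cork-lined tray, leaving the ring on the stand.

Things in the scene. Friction and masses are not known exactly. Their poses are not given: they have to be found in the camera images.
- case_center (a point): Loose upright brass ring, side wall of a round music box: 64 mm outer diameter, 26 mm high, wall 2.5 mm; at its bottom edge an inward lip 4 mm thick leaves a 44 mm hole, and the base lies on it. 0.14 kg. Point: the ring's centre, 13 mm above its underside; z is its axis. An identical but empty ring stands elsewhere and is not wanted; the two swap places.
- base_center (a point): Loose plain aluminium disc, 55 mm diameter, 8 mm thick, 0.05 kg, lying on the ring's lip with a 2 mm gap all round, its top 14 mm below the rim, so it can not be gripped there. Point: the disc's centre, half-way up; z is its axis. Centred on the peg it balances flat.
- peg_top (a point): Fixed push-out stand: round dark wooden foot, 72 mm diameter, 15 mm high, with a flat-topped steel peg, 24 mm diameter, rising 44 mm above it. Point: centre of the peg's top, 59 mm above the counter; z up. The peg passes the ring's hole with 10 mm to spare all round; with the ring on the foot the base stands on the peg, its underside 18 mm above the ring's rim.
- tray_floor (a point): Fixed square shallow tray, cork floor, dark wooden rim: 160 mm outside, 148 mm inside, rim top 10 mm above the counter. Point: centre of the floor's upper face, 4 mm above the counter; x and y lie along its sides, z up.

How it is judged:
By the outcome, as a careful person would: the job done as asked, in the order asked, and still so for the second after the job is handed in, with the robot touching nothing.
It also fails if it takes over 46 s, if anything falls off the work surface, if the arm or the gripper's body presses on something with over 40 N, if the wrist force passes 120 N, or if a joint passes its speed limit or range.

## Working session

There is one attempt and no reset: what is moved stays moved. The work goes in short steps, Python scripts to look and compute and a shell command to move; the robot and the scene stay as the last step left them, time stands still between calls to the robot, and variables do not carry over. Pictures are saved under pics/ and viewed, about 8 in all and at most 12, crops included, and the job is handed in when it is done.

```bash
mkdir -p pics; cat > h.py <<'E'
from bench import r
import numpy as np, cv2
def cam(n):
    c=r.camera(n); return c
def world(c,u,v,z=None,d=None):
    ray=np.linalg.inv(c["K"])@np.array([u,v,1.0]); R,t=c["R"],c["t"]
    o=-R.T@t; w=R.T@ray
    s=(z-o[2])/w[2] if d is None else d
    return o+s*w
def pix(c,X):
    p=c["K"]@(c["R"]@np.array(X)+c["t"]); return p[:2]/p[2]
E
python3 - <<'E'
from h import *
a=cam("top"); b=cam("scene")
for n,c in(("top",a),("scene",b)):
    cv2.imwrite(f"pics/{n}0.png",c["pixels"]); print(n,(-c["R"].T@c["t"]).round(3),c["K"][0,0]); np.savez(f"{n}0.npz",**c)
s=r.read_state(); print({k:np.round(v,3) for k,v in s.items()}, r.nose_length)
E
```

```text
top [0.435 0.023 0.991] 416.7615702263698
scene [1.178 0.183 0.498] 403.06704455673827
{'time': np.float64(0.1), 'joint_positions': array([ 1.245,  0.333, -0.065,  1.461,  0.022,  1.35 , -0.088]), 'joint_vel': array([-0.001, -0.001, -0.   , -0.003, -0.   ,  0.   ,  0.   ]), 'joint_torque': array([ 3.0000e-03, -6.2455e+01,  2.5000e-02, -3.9072e+01, -6.1000e-02,
        3.7000e-02,  0.0000e+00]), 'ee_pos': array([ 0.186, -0.596,  0.247]), 'eef_rot': array([ 0.806, -0.592, -0.001, -0.   ]), 'ft_force': array([ 0.669,  0.02 , -0.669]), 'torque': array([ 0.01 ,  0.042, -0.018]), 'width': np.float64(0.087)} 0.025
```

View pics/top0.png

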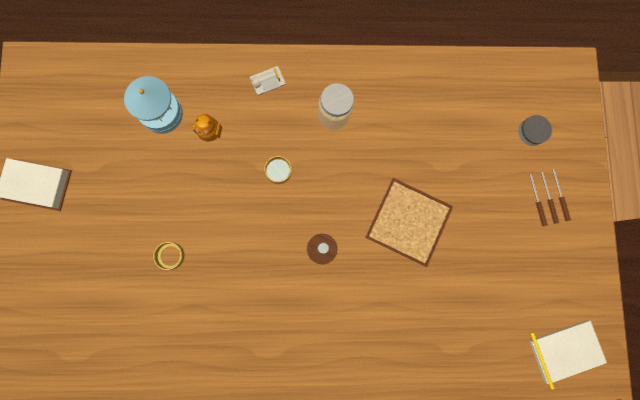

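View pics/scene0.png

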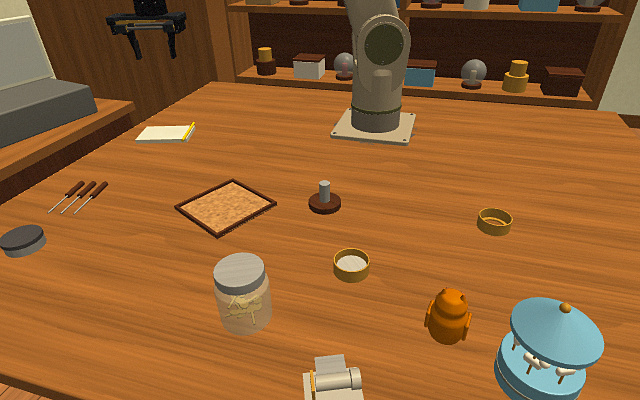

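The top view shows the filled ring at about (278,170), the empty ring at (168,256), the peg at (323,248) and the tray at (409,222). The scene view agrees: filled ring (351,265), peg (324,190), tray (226,207).

```bash
cat > meas.py <<'E'
from h import *
a=dict(np.load("top0.npz")); b=dict(np.load("scene0.npz"))
hsv=cv2.cvtColor(a["pixels"],cv2.COLOR_BGR2HSV)
def blob(m,u,v,R=25):
    k=np.zeros(m.shape,np.uint8); cv2.circle(k,(u,v),R,255,-1); m=cv2.bitwise_and(m.astype(np.uint8)*255,k)
    cs,_=cv2.findContours(m,cv2.RETR_EXTERNAL,cv2.CHAIN_APPROX_NONE); c=max(cs,key=cv2.contourArea); return c
def rep(n,c,z,f="c"):
    (u,v),rad=cv2.minEnclosingCircle(c); M=cv2.moments(c); e=(M["m10"]/M["m00"],M["m01"]/M["m00"])
    P=world(a,*e,z=z); d=2*rad/a["K"][0,0]*(0.991-z)
    print(n,np.round(e,1),P.round(4),"dia",round(d,4),"zmap z",world(a,*e,d=a["z_map"][int(e[1]),int(e[0])]).round(4),"reach",np.hypot(*P[:2]).round(3),"in scene",pix(b,P).round(0))
H,S,V=[hsv[...,i].astype(int) for i in range(3)]
grey=(S<60)&(V>90)
brass=(H>20)&(H<35)&(S>90)
rep("disc",blob(grey,278,170,16),.012)
rep("ring",blob(brass,278,170,20),.026)
rep("empty",blob(brass,168,256,20),.026)
rep("peg",blob(grey,323,248,14),.059)
rep("foot",blob((V<110),322,249,24),.015)
c=blob((V<110),409,222,60); q=cv2.minAreaRect(c); P=[world(a,*p,z=.010)[:2] for p in cv2.boxPoints(q)]
print("tray",np.mean(P,0).round(4),[np.linalg.norm(P[i]-P[i-1]).round(3) for i in range(4)],np.degrees(np.arctan2(*(P[1]-P[0])[::-1])).round(1))
s=r.read_state(); from scipy.spatial.transform import Rotation as Ro
print(Ro.from_quat(s["eef_rot"]).as_matrix().round(3))
E
python3 meas.py
```

```text
disc [277.5 170. ] [0.6517 0.0724 0.012 ] dia 0.0528 zmap z [0.6509 0.0722 0.0156] reach 0.656 in scene [350. 265.]
ring [287.2 177.2] [0.6312 0.0489 0.026 ] dia 0.0148 zmap z [0.6313 0.0489 0.0255] reach 0.633 in scene [340. 249.]
empty [169.4 255.7] [0.4504 0.3162 0.026 ] dia 0.0664 zmap z [ 0.4509  0.3257 -0.0053] reach 0.55 in scene [491. 215.]
peg [322.9 247.9] [ 0.4639 -0.0311  0.059 ] dia 0.0254 zmap z [ 0.464  -0.0312  0.0568] reach 0.465 in scene [323. 182.]
foot [329.6 254.6] [ 0.4496 -0.0492  0.015 ] dia 0.0169 zmap z [ 0.4496 -0.0491  0.016 ] reach 0.452 in scene [317. 195.]
tray [ 0.4302 -0.2783] [np.float64(0.002), np.float64(0.005), np.float64(0.002), np.float64(0.005)] -47.1
[[ 0.298 -0.954 -0.   ]
 [-0.954 -0.298  0.001]
 [-0.001  0.    -1.   ]]
```

```bash
cat >> meas.py <<'E'
print("---")
def pts(m,u,v,R):
    k=np.zeros(m.shape,np.uint8); cv2.circle(k,(u,v),R,1,-1)
    m=(m&(k>0)).astype(np.uint8); n,l,st,_=cv2.connectedComponentsWithStats(m,connectivity=8)
    ks=[i for i in range(1,n) if st[i,4]>8]
    return cv2.convexHull(np.argwhere(np.isin(l,ks))[:,::-1].astype(np.int32).reshape(-1,1,2))
rep("ring",pts(brass|grey,278,170,18),.026)
rep("foot",pts(V<100,322,249,20),.015)
ray=np.stack(np.meshgrid(np.arange(640),np.arange(400)),-1)
uv1=np.dstack([ray,np.ones((400,640))])@np.linalg.inv(a["K"]).T
X=(uv1*a["z_map"][...,None]-a["t"])@a["R"]
rep("ring z",pts((X[...,2]>.016)&(a["z_map"]>0),278,170,20),.026)
q=cv2.minAreaRect(pts(V<110,409,222,52)); P=[world(a,*p,z=.010)[:2] for p in cv2.boxPoints(q)]
print("tray",np.mean(P,0).round(4),[np.linalg.norm(P[i]-P[i-1]).round(3) for i in range(4)],np.degrees(np.arctan2(*(P[1]-P[0])[::-1])).round(1))
# second view of ring rim, peg top
hs=cv2.cvtColor(b["pixels"],cv2.COLOR_BGR2HSV); H,S,V=[hs[...,i].astype(int) for i in range(3)]
cv2.imwrite("pics/crop.png",cv2.hconcat([cv2.resize(b["pixels"][170:290,300:380],None,fx=4,fy=4,interpolation=0),cv2.resize(a["pixels"][150:270,260:340],None,fx=4,fy=4,interpolation=0)]))
E
python3 meas.py | sed 1,/---/d
```

```text
ring [277.8 170.5] [0.6474 0.071  0.026 ] dia 0.0589 zmap z [0.6509 0.0718 0.0101] reach 0.651 in scene [350. 257.]Traceback (most recent call last):
  File "meas.py", line 30, in <module>
    rep("foot",pts(V<100,322,249,20),.015)
    ~~~^^^^^^^^^^^^^^^^^^^^^^^^^^^^^^^^^^^
  File "meas.py", line 8, in rep
    (u,v),rad=cv2.minEnclosingCircle(c); M=cv2.moments(c); e=(M["m10"]/M["m00"],M["m01"]/M["m00"])
              ~~~~~~~~~~~~~~~~~~~~~~^^^
cv2.error: OpenCV(4.12.0) /io/opencv/modules/imgproc/src/shapedescr.cpp:201: error: (-215:Assertion failed) count >= 0 && (depth == CV_32F || depth == CV_32S) in function 'minEnclosingCircle'
```

```bash
python3 - <<'E'
from h import *
a=np.load("top0.npz"); h=cv2.cvtColor(a["pixels"],cv2.COLOR_BGR2HSV)
print("foot",h[249,300:346:3].tolist()); print("ring",h[170,258:300:2].tolist()); print("tray",h[222,362:382:2].tolist())
E
sed -i 's/^rep("foot",blob.*//; s/^c=blob.*//; s/^print("tray".*//' meas.py
sed -i 's/^rep("foot",pts.*/rep("foot",pts(V<130,322,249,20),.015)/; s/pts(V<110,409/pts(V<130,409/' meas.py
echo 'print("tray",np.mean(P,0).round(4),[np.linalg.norm(P[i]-P[i-1]).round(3) for i in range(4)],np.degrees(np.arctan2(*(P[1]-P[0])[::-1])).round(1))' >> meas.py
python3 meas.py
```

```text
foot [[16, 162, 191], [16, 160, 190], [15, 157, 162], [12, 160, 115], [12, 161, 119], [13, 160, 116], [47, 10, 178], [50, 15, 202], [44, 19, 201], [41, 18, 196], [12, 167, 124], [11, 160, 123], [13, 174, 119], [16, 163, 192], [16, 154, 195], [16, 161, 193]]
ring [[15, 164, 179], [15, 162, 183], [15, 154, 187], [19, 149, 203], [21, 83, 193], [44, 17, 219], [43, 19, 220], [44, 18, 218], [43, 19, 217], [40, 21, 219], [42, 21, 220], [42, 21, 218], [42, 21, 216], [42, 21, 217], [41, 22, 218], [47, 22, 222], [22, 145, 222], [15, 163, 171], [16, 167, 176], [16, 165, 179], [16, 165, 179]]
tray [[15, 158, 184], [15, 159, 184], [15, 167, 182], [15, 159, 183], [16, 160, 185], [13, 164, 134], [11, 156, 119], [17, 129, 205], [17, 129, 207], [18, 124, 225]]
disc [277.5 170. ] [0.6517 0.0724 0.012 ] dia 0.0528 zmap z [0.6509 0.0722 0.0156] reach 0.656 in scene [350. 265.]
ring [287.2 177.2] [0.6312 0.0489 0.026 ] dia 0.0148 zmap z [0.6313 0.0489 0.0255] reach 0.633 in scene [340. 249.]
empty [169.4 255.7] [0.4504 0.3162 0.026 ] dia 0.0664 zmap z [ 0.4509  0.3257 -0.0053] reach 0.55 in scene [491. 215.]
peg [322.9 247.9] [ 0.4639 -0.0311  0.059 ] dia 0.0254 zmap z [ 0.464  -0.0312  0.0568] reach 0.465 in scene [323. 182.]
[[ 0.298 -0.954 -0.   ]
 [-0.954 -0.298  0.001]
 [-0.001  0.    -1.   ]]
---
ring [277.8 170.5] [0.6474 0.071  0.026 ] dia 0.0589 zmap z [0.6509 0.0718 0.0101] reach 0.651 in scene [350. 257.]
foot [321.7 248.5] [ 0.4638 -0.031   0.015 ] dia 0.0706 zmap z [ 0.4624 -0.0284  0.061 ] reach 0.465 in scene [323. 199.]
ring z [277.2 169. ] [0.6509 0.0724 0.026 ] dia 0.0632 zmap z [0.6542 0.0731 0.0114] reach 0.655 in scene [350. 258.]
tray [ 0.5254 -0.2417] [np.float64(0.16), np.float64(0.161), np.float64(0.164), np.float64(0.16)] -26.6
```

View pics/crop.png

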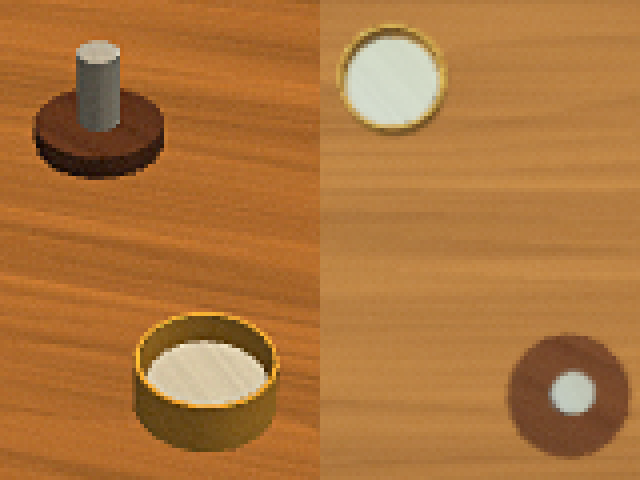

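The crops confirm it: peg top and foot are round and clear, and the disc lies inside the near ring. Ring is at (0.650, 0.072) with diameter 63–64, peg at (0.464, −0.031) and tray at (0.525, −0.242). All the sizes match, so I'll approach the ring.

```bash
python3 -m creep '[{"x":0.02,"y":0.03},{"x":0.05,"y":0.07},{"x":0.09,"y":0.12},{"x":0.12,"y":0.17},{"x":0.15,"y":0.22},{"x":0.18,"y":0.265},{"x":0.21,"y":0.31},{"x":0.24,"y":0.355},{"x":0.275,"y":0.4},{"x":0.305,"y":0.445},{"x":0.34,"y":0.49},{"x":0.37,"y":0.535}]' 0.087 20; python3 -m creep '[{"x":0.03,"y":0.045,"z":-0.02},{"x":0.06,"y":0.09,"z":-0.05},{"x":0.085,"y":0.12,"z":-0.08},{"x":0.094,"y":0.134,"z":-0.1},{"x":0.094,"y":0.134,"z":-0.12},{"x":0.094,"y":0.134,"z":-0.13},{"x":0.094,"y":0.134,"z":-0.13},{"x":0.094,"y":0.134,"z":-0.13}]'
```

```text
invalid input at $[0]: expected keys x, y, z, spin
invalid input at $[0]: expected keys x, y, z, spin
```

```bash
python3 -m creep '[{"x":0.02,"y":0.03,"z":0,"spin":0},{"x":0.05,"y":0.07,"z":0,"spin":0},{"x":0.09,"y":0.12,"z":0,"spin":0},{"x":0.12,"y":0.17,"z":0,"spin":0},{"x":0.15,"y":0.22,"z":0,"spin":0},{"x":0.18,"y":0.265,"z":0,"spin":0},{"x":0.21,"y":0.31,"z":0,"spin":0},{"x":0.24,"y":0.355,"z":0,"spin":0},{"x":0.275,"y":0.4,"z":0,"spin":0},{"x":0.305,"y":0.445,"z":0,"spin":0},{"x":0.34,"y":0.49,"z":0,"spin":0},{"x":0.37,"y":0.535,"z":0,"spin":0}]' 0.087 20; python3 -m creep '[{"x":0.03,"y":0.045,"z":-0.02,"spin":0},{"x":0.06,"y":0.09,"z":-0.05,"spin":0},{"x":0.085,"y":0.12,"z":-0.08,"spin":0},{"x":0.094,"y":0.134,"z":-0.1,"spin":0},{"x":0.094,"y":0.134,"z":-0.12,"spin":0},{"x":0.094,"y":0.134,"z":-0.13,"spin":0},{"x":0.094,"y":0.134,"z":-0.13,"spin":0},{"x":0.094,"y":0.134,"z":-0.13,"spin":0}]'
```

```text
time: 1.6
ee_pos: [0.5572, -0.0602, 0.2473]
eef_rot: [0.806, -0.593, -0.0, 0.0]
ft_force: [-0.3, -1.1, 0.0]
width: 0.0873
time: 2.6
ee_pos: [0.6508, 0.0717, 0.1187]
eef_rot: [0.805, -0.593, 0.001, -0.0]
ft_force: [0.6, -0.2, 0.7]
width: 0.087
```

```bash
python3 -m creep '[{"x":0,"y":0,"z":-0.025,"spin":0},{"x":0,"y":0,"z":-0.05,"spin":0},{"x":0,"y":0,"z":-0.055,"spin":0},{"x":0,"y":0,"z":-0.055,"spin":0}]'; python3 - <<'E'
from h import *
b=cam("scene"); cv2.imwrite("pics/s1.png",cv2.resize(b["pixels"][150:300,270:430],None,fx=4,fy=4))
E
```

```text
time: 3.1
ee_pos: [0.6508, 0.0723, 0.0635]
eef_rot: [0.806, -0.592, 0.0, -0.0]
ft_force: [0.1, 0.0, -0.1]
width: 0.0871
```

View pics/s1.png

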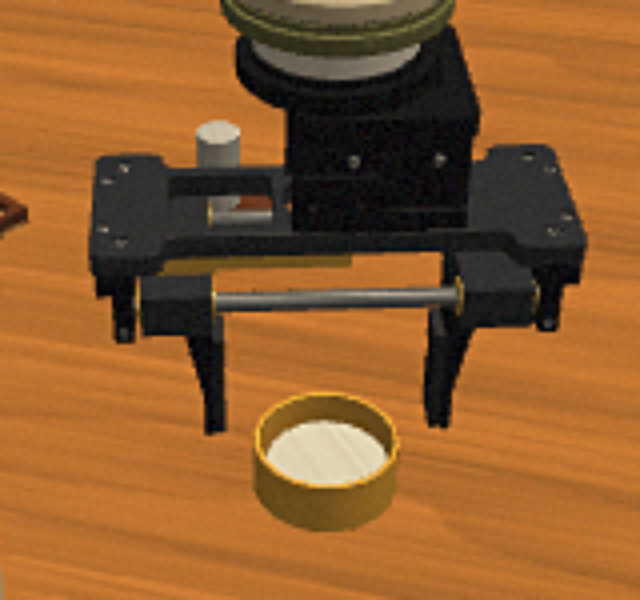

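Fingers at crop columns about 215 and 438 straddle the ring, which is centred at 327. Next I descend, grip and lift.

```bash
python3 -m creep '[{"x":0,"y":0,"z":-0.015,"spin":0},{"x":0,"y":0,"z":-0.03,"spin":0},{"x":0,"y":0,"z":-0.035,"spin":0},{"x":0,"y":0,"z":-0.035,"spin":0}]'; python3 -m creep '[{"x":0,"y":0,"z":0,"spin":0},{"x":0,"y":0,"z":0,"spin":0},{"x":0,"y":0,"z":0,"spin":0},{"x":0,"y":0,"z":0,"spin":0},{"x":0,"y":0,"z":0,"spin":0},{"x":0,"y":0,"z":0,"spin":0}]' 0.05 20
```

```text
time: 3.65
ee_pos: [0.6502, 0.0725, 0.027]
eef_rot: [0.806, -0.592, -0.0, 0.0]
ft_force: [0.9, 0.7, -0.6]
width: 0.0873
time: 4.4
ee_pos: [0.6505, 0.0725, 0.0278]
eef_rot: [0.806, -0.592, 0.0, -0.0]
ft_force: [-1.2, -0.5, 3.4]
width: 0.0633
```

Width 63 mm matches the ring. I lift it and carry it over the peg.

```bash
python3 -m creep '[{"x":0,"y":0,"z":0.01,"spin":0},{"x":0,"y":0,"z":0.025,"spin":0},{"x":0,"y":0,"z":0.045,"spin":0},{"x":0,"y":0,"z":0.065,"spin":0},{"x":0,"y":0,"z":0.08,"spin":0},{"x":-0.015,"y":-0.008,"z":0.09,"spin":0},{"x":-0.04,"y":-0.022,"z":0.09,"spin":0},{"x":-0.07,"y":-0.039,"z":0.09,"spin":0},{"x":-0.1,"y":-0.055,"z":0.09,"spin":0},{"x":-0.13,"y":-0.072,"z":0.09,"spin":0},{"x":-0.16,"y":-0.088,"z":0.09,"spin":0},{"x":-0.175,"y":-0.097,"z":0.09,"spin":0}]'; python3 -m creep '[{"x":-0.007,"y":-0.004,"z":-0.004,"spin":0},{"x":-0.011,"y":-0.006,"z":-0.008,"spin":0},{"x":-0.011,"y":-0.006,"z":-0.008,"spin":0},{"x":-0.011,"y":-0.006,"z":-0.008,"spin":0}]'; python3 - <<'E'
from h import *
b=cam("scene"); np.savez("s2.npz",**b); cv2.imwrite("pics/s2.png",cv2.resize(b["pixels"][110:230,260:400],None,fx=5,fy=5))
z=lambda X:np.round((pix(b,X)-[260,110])*5)
print("peg top",z([.464,-.031,.059]),"ring bottom ctr",z([.464,-.031,.082]),"rim ctr",z([.464,-.031,.108]))
E
```

```text
time: 5.9
ee_pos: [0.4743, -0.0255, 0.1181]
eef_rot: [0.805, -0.593, 0.0, 0.0]
ft_force: [-0.3, -0.7, -2.5]
width: 0.0636
time: 6.4
ee_pos: [0.4649, -0.0301, 0.1095]
eef_rot: [0.806, -0.592, -0.0, -0.0]
ft_force: [1.0, -0.4, -2.5]
width: 0.0635
peg top [315. 361.] ring bottom ctr [315. 314.] rim ctr [313. 259.]
```

View pics/s2.png

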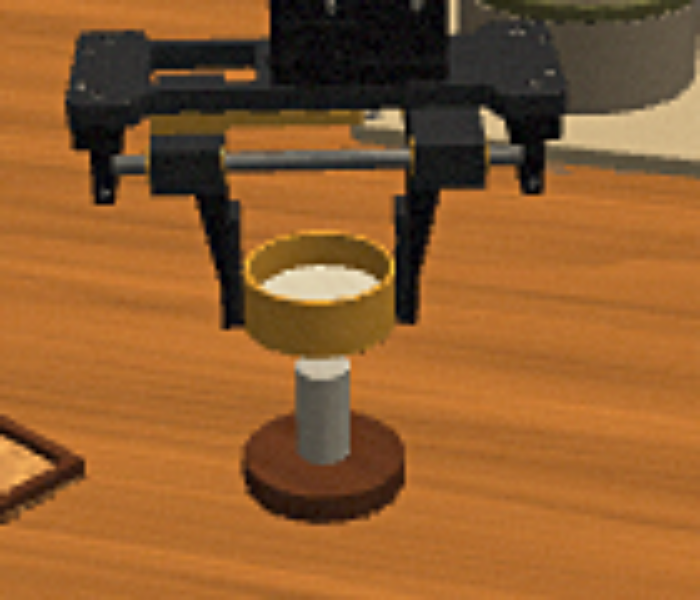

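The ring is level and centred over the peg: ring centre column 320, peg 323, less than 1 mm apart; the depth agrees too. Lowering.

```bash
python3 -m creep '[{"x":0,"y":0,"z":-0.01,"spin":0},{"x":0,"y":0,"z":-0.018,"spin":0},{"x":0,"y":0,"z":-0.023,"spin":0},{"x":0,"y":0,"z":-0.028,"spin":0},{"x":0,"y":0,"z":-0.034,"spin":0},{"x":0,"y":0,"z":-0.04,"spin":0},{"x":0,"y":0,"z":-0.046,"spin":0},{"x":0,"y":0,"z":-0.052,"spin":0},{"x":0,"y":0,"z":-0.057,"spin":0},{"x":0,"y":0,"z":-0.061,"spin":0},{"x":0,"y":0,"z":-0.064,"spin":0},{"x":0,"y":0,"z":-0.065,"spin":0}]'; python3 -m creep '[{"x":0,"y":0,"z":-0.001,"spin":0},{"x":0,"y":0,"z":-0.001,"spin":0}]'
```

```text
time: 7.95
ee_pos: [0.4644, -0.0306, 0.0444]
eef_rot: [0.806, -0.592, -0.0, 0.0]
ft_force: [0.4, 0.3, -1.7]
width: 0.0634
time: 8.2
ee_pos: [0.4644, -0.0306, 0.0436]
eef_rot: [0.806, -0.592, 0.0, -0.0]
ft_force: [-0.3, -0.0, -1.9]
width: 0.0634
```

```bash
python3 -m creep '[{"x":0,"y":0,"z":-0.001,"spin":0},{"x":0,"y":0,"z":-0.001,"spin":0}]';python3 -m creep '[{"x":0,"y":0,"z":-0.0005,"spin":0},{"x":0,"y":0,"z":-0.0005,"spin":0}]'; python3 - <<'E'
from h import *
b=cam("scene"); cv2.imwrite("pics/s3.png",cv2.resize(b["pixels"][130:230,270:380],None,fx=6,fy=6))
E
```

```text
time: 8.45
ee_pos: [0.4645, -0.0306, 0.0427]
eef_rot: [0.806, -0.592, 0.0, -0.0]
ft_force: [0.4, -0.1, -0.1]
width: 0.0637
time: 8.7
ee_pos: [0.4646, -0.0306, 0.0426]
eef_rot: [0.806, -0.592, 0.0, 0.0]
ft_force: [-4.1, -0.1, 8.9]
width: 0.0634
```

View pics/s3.png

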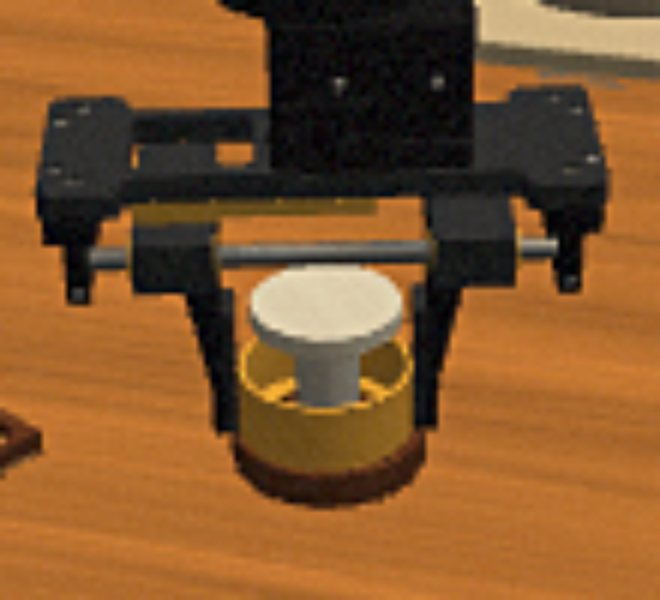

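The ring sits on the foot (+9 N contact) and the base lies flat on the peg, centred at crop column 326 like the ring. I release, rise so only the finger tips span the disc (they must reach the tray floor), and look from the top.

```bash
python3 -m creep '[{"x":0,"y":0,"z":0.0005,"spin":0},{"x":0,"y":0,"z":0.0005,"spin":0},{"x":0,"y":0,"z":0.0005,"spin":0},{"x":0,"y":0,"z":0.0005,"spin":0}]' 0.087; python3 -m creep '[{"x":0,"y":0,"z":0.01,"spin":0},{"x":0,"y":0,"z":0.02,"spin":0},{"x":0,"y":0,"z":0.03,"spin":0},{"x":0,"y":0,"z":0.038,"spin":0},{"x":0,"y":0,"z":0.0415,"spin":0},{"x":0,"y":0,"z":0.0415,"spin":0},{"x":0,"y":0,"z":0.0415,"spin":0}]';  python3 - <<'E'
from h import *
b=cam("scene"); cv2.imwrite("pics/s4.png",cv2.resize(b["pixels"][130:230,270:380],None,fx=6,fy=6))
E
```

```text
time: 9.25
ee_pos: [0.4644, -0.0306, 0.0425]
eef_rot: [0.806, -0.592, -0.0, 0.0]
ft_force: [-0.1, 0.3, -0.1]
width: 0.086
time: 10.12
ee_pos: [0.4642, -0.0306, 0.0838]
eef_rot: [0.806, -0.592, -0.0, 0.0]
ft_force: [0.3, 0.2, -0.6]
width: 0.087
```

View pics/s4.png

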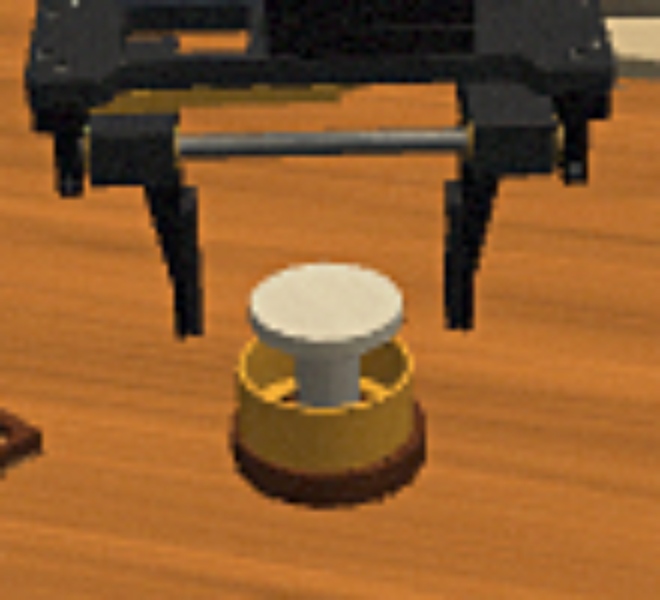

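The ring stayed on the foot and the base is still level, with fingers at columns 188 and 460 either side of it. Gripping gently.

```bash
python3 -m creep '[{"x":0,"y":0,"z":0.0005,"spin":0},{"x":0,"y":0,"z":0.0005,"spin":0},{"x":0,"y":0,"z":0.0005,"spin":0},{"x":0,"y":0,"z":0.0005,"spin":0},{"x":0,"y":0,"z":0.0005,"spin":0},{"x":0,"y":0,"z":0.0005,"spin":0},{"x":0,"y":0,"z":0.0005,"spin":0}]' 0.045 12; python3 -m creep '[{"x":0,"y":0,"z":0.005,"spin":0},{"x":0,"y":0,"z":0.015,"spin":0},{"x":0,"y":0,"z":0.03,"spin":0},{"x":0,"y":0,"z":0.04,"spin":0},{"x":0,"y":0,"z":0.04,"spin":0},{"x":0,"y":0,"z":0.04,"spin":0}]'; python3 - <<'E'
from h import *
b=cam("scene"); cv2.imwrite("pics/s5.png",cv2.resize(b["pixels"][110:230,270:380],None,fx=5,fy=5))
E
```

```text
time: 11.05
ee_pos: [0.4644, -0.0305, 0.0846]
eef_rot: [0.806, -0.592, 0.0, 0.0]
ft_force: [0.4, 0.9, -1.5]
width: 0.0542
time: 11.8
ee_pos: [0.4642, -0.0306, 0.1244]
eef_rot: [0.806, -0.592, -0.0, 0.0]
ft_force: [0.2, 0.3, -1.2]
width: 0.0546
```

View pics/s5.png

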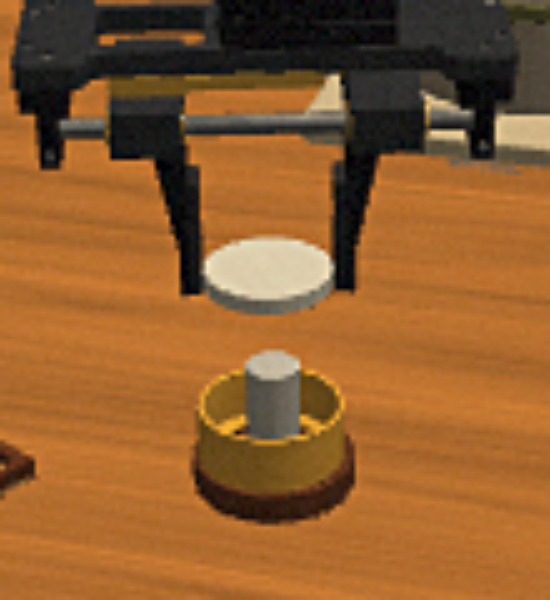

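The base is held level and the ring remains on the stand with the peg bare. Carrying it to the tray.

```bash
python3 -m creep '[{"x":0.005,"y":-0.017,"z":0,"spin":0},{"x":0.013,"y":-0.045,"z":0,"spin":0},{"x":0.022,"y":-0.078,"z":0,"spin":0},{"x":0.032,"y":-0.11,"z":0,"spin":0},{"x":0.042,"y":-0.145,"z":0,"spin":0},{"x":0.051,"y":-0.178,"z":0,"spin":0},{"x":0.058,"y":-0.2,"z":-0.01,"spin":0},{"x":0.061,"y":-0.211,"z":-0.03,"spin":0},{"x":0.061,"y":-0.211,"z":-0.05,"spin":0},{"x":0.061,"y":-0.211,"z":-0.07,"spin":0},{"x":0.061,"y":-0.211,"z":-0.08,"spin":0},{"x":0.061,"y":-0.211,"z":-0.08,"spin":0}]'; python3 -m creep '[{"x":0,"y":0,"z":-0.006,"spin":0},{"x":0,"y":0,"z":-0.01,"spin":0},{"x":0,"y":0,"z":-0.013,"spin":0},{"x":0,"y":0,"z":-0.013,"spin":0}]'
```

```text
time: 13.35
ee_pos: [0.5251, -0.2408, 0.0439]
eef_rot: [0.806, -0.592, -0.001, 0.0]
ft_force: [0.5, 0.5, -0.8]
width: 0.0543
time: 13.85
ee_pos: [0.5253, -0.2416, 0.0314]
eef_rot: [0.806, -0.592, -0.0, 0.0]
ft_force: [0.2, -0.2, -0.4]
width: 0.0547
```

```bash
python3 -m creep '[{"x":0,"y":0,"z":-0.0008,"spin":0},{"x":0,"y":0,"z":-0.0015,"spin":0},{"x":0,"y":0,"z":-0.0015,"spin":0}]'; python3 -m creep '[{"x":0,"y":0,"z":-0.0005,"spin":0},{"x":0,"y":0,"z":-0.0005,"spin":0}]'
```

```text
time: 14.22
ee_pos: [0.5254, -0.2416, 0.0301]
eef_rot: [0.806, -0.592, 0.0, 0.0]
ft_force: [-0.7, -0.4, -0.7]
width: 0.0544
time: 14.48
ee_pos: [0.5254, -0.2416, 0.0296]
eef_rot: [0.806, -0.592, 0.0, 0.0]
ft_force: [0.0, 0.5, -0.7]
width: 0.0544
```

```bash
python3 -m creep '[{"x":0,"y":0,"z":-0.0004,"spin":0},{"x":0,"y":0,"z":-0.0004,"spin":0}]'; python3 -m creep '[{"x":0,"y":0,"z":0,"spin":0},{"x":0,"y":0,"z":0,"spin":0},{"x":0,"y":0,"z":0,"spin":0},{"x":0,"y":0,"z":0,"spin":0},{"x":0,"y":0,"z":0,"spin":0}]' 0.087; python3 -m creep '[{"x":0,"y":0,"z":0.01,"spin":0},{"x":0,"y":0,"z":0.03,"spin":0},{"x":0,"y":0,"z":0.06,"spin":0},{"x":0,"y":0,"z":0.09,"spin":0},{"x":0,"y":0,"z":0.12,"spin":0},{"x":0,"y":-0.04,"z":0.15,"spin":0},{"x":-0.03,"y":-0.08,"z":0.17,"spin":0},{"x":-0.06,"y":-0.12,"z":0.18,"spin":0},{"x":-0.09,"y":-0.16,"z":0.19,"spin":0},{"x":-0.12,"y":-0.2,"z":0.2,"spin":0},{"x":-0.12,"y":-0.2,"z":0.2,"spin":0},{"x":-0.12,"y":-0.2,"z":0.2,"spin":0}]'; python3 - <<'E'
from h import *
a=cam("top"); b=cam("scene")
cv2.imwrite("pics/f.png",cv2.hconcat([cv2.resize(b["pixels"][140:260,160:360],None,fx=2,fy=2),cv2.resize(a["pixels"][160:280,290:490],None,fx=2,fy=2)]))
for p in [(410,222),(405,222),(415,222),(410,217),(410,227)]: print(p,world(a,*p,d=a["z_map"][p[1],p[0]]).round(4))
E
```

```text
time: 14.72
ee_pos: [0.5255, -0.2416, 0.0296]
eef_rot: [0.806, -0.592, 0.0, 0.0]
ft_force: [-2.0, 0.2, 5.0]
width: 0.0543
time: 15.35
ee_pos: [0.5257, -0.2421, 0.0295]
eef_rot: [0.806, -0.593, 0.001, 0.0]
ft_force: [1.9, -3.8, 5.9]
width: 0.0857
time: 16.85
ee_pos: [0.406, -0.4407, 0.2299]
eef_rot: [0.806, -0.592, 0.0, -0.0]
ft_force: [1.3, -0.3, 0.1]
width: 0.0871
(410, 222) [ 0.5251 -0.2429  0.0096]
(405, 222) [ 0.5249 -0.2302  0.0122]
(415, 222) [ 0.5246 -0.2536  0.0146]
(410, 217) [ 0.5366 -0.2422  0.0141]
(410, 227) [ 0.5131 -0.2422  0.0107]
```

View pics/f.png

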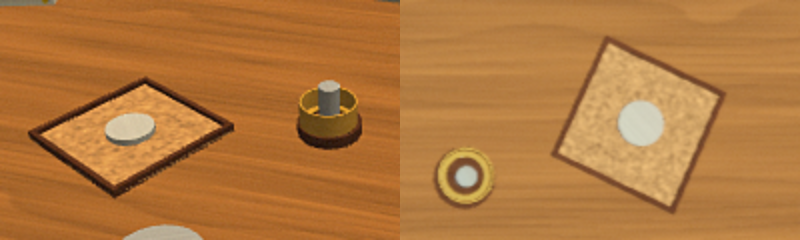

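The base lies flat in the tray's middle, at right-hand picture (641,123) with top z about 0.012. The ring sits concentric on the stand at (466,177), and the gripper is clear of both.

```bash
python3 -c "
from bench import r
r.close_job()"
```

```text
the job is handed in; nothing more can be done
```

The base disc now lies in the cork tray and the ring is still on the push-out stand. I handed the job in at about 17 s of the 46 s allowed, and no verdict was reported.

- **Ring:** I gripped the filled ring and lowered it over the peg until it pressed on the foot with about 9 N. The peg lifted the base level out of it.
- **Base:** I gripped the base by the fingertips, lifted it off the peg and set it down in the tray until it touched at about 5 N. Then I released it and withdrew.
- **Last checks:** Both cameras show the base flat near the middle of the tray. Its top reads about 12 mm above the counter, as expected, with depth noise of ±2–3 mm. The ring sits on the foot, concentric with the bare peg, and the gripper is clear. No check failed or disagreed beyond that noise; the only error was one move call, refused for missing keys before the arm moved.

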